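Take the hot lid off the bearing warmer with the lid lifter

TASK

The bearing warmer's lid, the one with the wire loop on top, is hot: do not touch it with the gripper. Take the hooked lid lifter by its wooden handle, hook the lid by its loop, lift it off the pot keeping it balanced, and set it down flat on the cork mat without dropping it. Then lay the lifter flat on the table, clear of the mat and the lid.

Things in the scene. Friction and masses are not known exactly. Their poses are not given: they have to be found in the camera images.
- lifter: Lid lifter lying flat, 0.12 kg. Origin: centre of underside of wooden handle (x -55..55, 22 wide, z 0..24 mm; grip it across, mid-length). +x leads to the hook: dark steel rod, 8 dia, axis z 14, then a shallow dip that holds the loop (x 106..114, rod top z 13, lowest z 5), then upturned tip ending x 136, top z 25. z up. Hook and loop: rigid, ordinary friction.
- lid: Steel lid, loose on the pot, 0.10-0.21 kg. Origin: centre of underside, z up. Plug 72 dia (z 0..5 mm) in the pot's mouth, disc 92 dia (z 5..9). On it an upright arch of 6 mm wire in the lid's y-z plane: opening 48 wide (y -24..24), from z 9 to crown's underside z 52 at y=0; top z 58. Hook it along lid x from either side; hung by its crown it stays level.
- warmer: Bearing warmer, fixed: round steel pot, 88 mm outer diameter, 60 high, on a black heater base (104 dia, small dial on its -x side reaching 61 mm from the axis). Origin: centre of underside, z up. The lid's disc rests on the rim at z 60, so the lid's origin starts at z 55, concentric. A bearing ring lies inside. A smaller pot with a knobbed lid stands further back: not this one.
- mat: Square cork mat, 140 x 140 mm, 8 mm thick, fixed to the table between the lifter and the warmer. Origin: centre of its underside, z up; its top is at z 8 mm.

How it is judged:
By the outcome, as a careful person would: the job done as asked, in the order asked, and still so for the second after the job is handed in, with the robot touching nothing.
It also fails if it takes over 64 s, if anything falls off the work surface, if the arm or the gripper's body presses on something with over 40 N, if the wrist force passes 120 N, or if a joint passes its speed limit or range.

ROBOT

A 6-joint arm with a two-finger parallel gripper is mounted at the origin on a cart in front of the work surface, level with it; the furniture and walls round the work are solid. World frame = base frame: x ahead of the robot, y to its left, z up, the work surface at z = 0. Lengths are in m, angles in degrees, forces in N, time in s.
With the tool pointing down it reaches from about 0.4 to 0.825 m from the base axis. Payload 7 kg.
Tool frame: the origin (TCP) lies on the centre line of the jaws, within the pads' length; the fingertips stand 8 mm ahead of it and the grasp point (between the pads) lies 11 mm behind it; z points along the fingers, y is the line along which they close (so a half turn about z gives the same grasp; the last joint's range is limited). The gripper opens to 88 mm and grips with 3 to 60 N. Pads are 19 mm wide; open, the fingers measure 130 mm over their backs; the gripper's body (78 mm by 193 mm) begins 47 mm behind the grasp point.
Start: joints at [-53.337, 20.546, 0.682, 0, -70.136, -16.507], TCP at [0.233, -0.634, 0.235] pointing down, gripper open.
Joint ranges: [-176.03, 176.03], [-82.01, 121.73], [-58.28, 71.71], [-173.87, 95.51], [-174.79, -0.11], [-173.66, 173.66]. Speed limits (degrees/s): [136.94, 136.94, 172.46, 180, 180, 180].

INTERFACE

Orientations are given as [roll, pitch, yaw] about the fixed x, y, z axes, in that order (R = Rz(yaw) Ry(pitch) Rx(roll)).
In Python, from plant import r gives the robot as it stands.
- The arm moves only by the tool carry_out, never from a script. Its argument "targets" is a list of rows, each a list of 6 numbers: the shift along the tool's x, y, z scaled (see below), then the turn, a rotation vector about the tool's x, y, z scaled (see below). A call has 1 to 5 rows; each row shifts and turns the commanded pose from where the row before left it, along the tool's axes as they then stand; what a row does not reach is not made up. The controller multiplies each number of a shift by 0.5 m and each number of a turn by 60 degrees. A row lasts 1/8 s, in which the tool goes at most 62.5 mm and 10.7 degrees, less where a joint would pass 70% of its speed; a pose out of reach is approached as far as the arm can. A call with a number of a shift or a turn outside -1 to 1 is refused whole. A call with a gripper value outside its range is refused whole. "hand" is the opening, from 0 (shut) to 1 (fully open), set as the call begins (left out, the last holds). The fingers move at their own pace and stop on an object; "squeeze" is the grip in N (left out, the last holds). Time passes only in rows, so rows that do not move let the fingers close. It gives the time, the measured TCP pose, the force, the opening and the grip force at its end, in the units of the state.
- r.get_state(): the state, without advancing time (a new reading comes with each control period).
- r.capture(name): name is "side" or "top" or "wrist"; returns the picture (400x640x3 uint8, red, green, blue); there is no depth.
- r.camera_info(name): a dict with "K" (3x3 intrinsics, pixels), "eye" and "attitude" of the camera in the world. Camera axes: x right, y down, z forward; pixel columns grow to the right and rows downward; lengths in m; the calibration is good to about 2 mm. A picture is of the moment at which its call begins: read the wrist's pose just before it. camera_info takes no time and is no camera call; for the wrist camera it gives the pose at the moment of the call.
- r.close_job(): hands the job in; it is judged then, once.
The state is a dict: "time_s": time; "joints": joint angles; "qd": joint speeds; "joint_torque": joint torques, N m; "tcp_pos": TCP position; "eef_rot": TCP orientation; "contact_force": force on the tool from outside, world axes, zero at the start; "moment": the same for the moment, N m; "gripper_width": finger opening in m; "gripper_force": force on a finger pad.
Only numpy, scipy, OpenCV 4.12 (cv2) and the standard library are available. Lean on these libraries where they do the work, as an engineer would, in place of code of your own. Each camera call takes 0.05 s, during which the arm holds its last target. There are 200 camera calls.

## Working session

There is one attempt and no reset: what is moved stays moved. The work goes in short steps, Python scripts to look and compute and a tool call to move; the robot and the scene stay as the last step left them, time stands still between calls to the robot, and variables do not carry over. Pictures are saved under pics/ and viewed, at most 10 in all, crops included, and the job is handed in when it is done.

Besides the shell and the picture viewer there is one more tool, called after "Emit:" by a JSON object that holds its "fn" and its "kwargs". carry_out: Moves the arm, as the interface text tells. Its arguments: {"type":"object","properties":{"targets":{"type":"array","items":{"type":"array","items":{"type":"number","minimum":-1,"maximum":1}}},"hand":{"type":"number"},"squeeze":{"type":"number"}},"required":["targets"]}

```bash
mkdir -p pics
python3 - <<'E'
from plant import r
import cv2
s=r.get_state(); print(s['time_s'],s['tcp_pos'],s['eef_rot'],s['gripper_width'])
for n in('top','side'):
    c=r.camera_info(n);print(n,c)
    cv2.imwrite(f'pics/{n}0.png',cv2.cvtColor(r.capture(n),cv2.COLOR_RGB2BGR))
E
```

```text
0.0 [ 0.23239579 -0.63321267  0.23363382] [ 1.79904696e+02 -9.73286320e-03 -1.59849637e+02] 0.08759846795647011
top {'K': array([[414.24212717,   0.        , 319.9218082 ],
       [  0.        , 414.24212717, 200.25633577],
       [  0.        ,   0.        ,   1.        ]]), 'eye': array([0.37985786, 0.07451258, 0.94825257]), 'attitude': array([-170.75717185,    1.97003636,  -89.6034408 ])}
side {'K': array([[405.60341786,   0.        , 321.40218464],
       [  0.        , 405.60341786, 197.81009635],
       [  0.        ,   0.        ,   1.        ]]), 'eye': array([ 0.43400328, -0.78747799,  0.42156302]), 'attitude': array([-110.78328021,    0.98116494,   -5.8962623 ])}
```

View pics/top0.png

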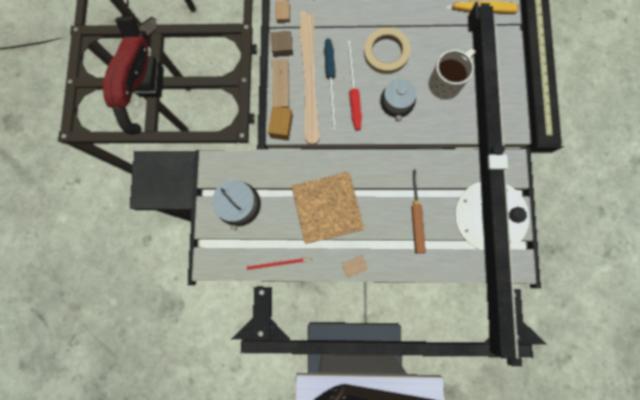

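View pics/side0.png

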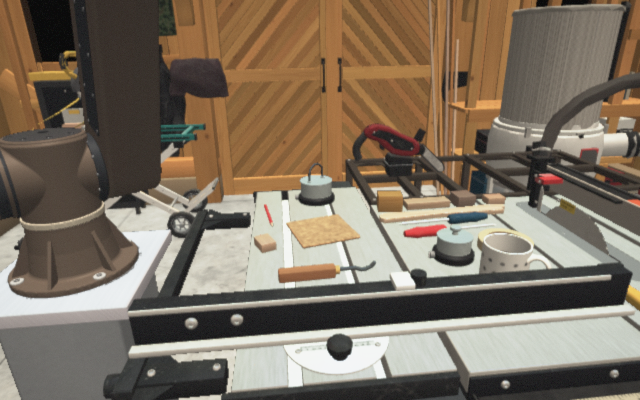

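Top view: hot lid at about (235,202) with its loop running from (222,190) to (241,208). The mat is at (327,207), and the lifter handle is at (418,228) with its hook tip at (415,172), pointing up in the image (+x). The rail at column ~490 stands between the start pose and the lifter.

```bash
cat > h.py <<'E'
import numpy as np, cv2
from scipy.spatial.transform import Rotation as R
from plant import r
def rot(e): return R.from_euler('xyz',e,degrees=True)
def cast(n,uv,z,info=None):
    c=info or r.camera_info(n); uv=np.atleast_2d(uv).astype(float)
    d=np.c_[uv,np.ones(len(uv))]@np.linalg.inv(c['K']).T
    d=rot(c['attitude']).apply(d); e=np.array(c['eye'])
    return e+d*((z-e[2])/d[:,2])[:,None]
def blob(m,seed=None):
    n,l,st,ce=cv2.connectedComponentsWithStats(m.astype(np.uint8))
    k=1+np.argmax(st[1:,4]); return l==k,ce[k],st[k]
E
python3 - <<'E'
from h import *
im=cv2.imread('pics/top0.png'); hsv=cv2.cvtColor(im,cv2.COLOR_BGR2HSV).astype(int)
np.set_printoptions(precision=4,suppress=True)
def roi(x0,x1,y0,y1):
    m=np.zeros(im.shape[:2],bool); m[y0:y1,x0:x1]=1; return m
# mat
m=roi(280,375,160,252)&(hsv[...,1]>75); b,c,s=blob(m)
q=cv2.minAreaRect(np.argwhere(b)[:,::-1].astype(np.float32)); P=cast('top',cv2.boxPoints(q),.008)
print('mat',P[:,:2].tolist(),P.mean(0),[np.linalg.norm(P[i]-P[i-1]) for i in range(4)])
# handle
m=roi(400,435,190,262)&(hsv[...,1]>110); b,c,s=blob(m)
q=cv2.minAreaRect(np.argwhere(b)[:,::-1].astype(np.float32)); P=cast('top',cv2.boxPoints(q),.014)
print('handle',P.mean(0),P[:,:2].tolist(),[np.linalg.norm(P[i]-P[i-1]) for i in range(4)],s)
print('tip',cast('top',[[415,171]],.02),'neck',cast('top',[[417,202]],.014))
# lid disc: bluish
print(hsv[202,245],hsv[195,225],hsv[200,270])
m=roi(205,265,172,226)&(hsv[...,0]>90)&(hsv[...,0]<115)&(hsv[...,1]>25)&(hsv[...,2]>100)
b,c,s=blob(m); print(s,c)
cnt=max(cv2.findContours(b.astype(np.uint8),0,1)[0],key=cv2.contourArea)
(cx,cy),rad=cv2.minEnclosingCircle(cnt); print(cx,cy,rad); print('lid',cast('top',[[cx,cy],[cx+rad,cy]],.064))
print('rail',cast('top',[[480,5],[497,5],[480,200],[507,345]],.1))
for a in [((495,155))]: print(cast('top',[a],.1))
big=cv2.resize(im[165:265,195:435],None,fx=3.3,fy=3.3,interpolation=cv2.INTER_CUBIC); cv2.imwrite('pics/crop.png',big)
E
```

```text
mat [[0.5661872872007594, 0.17744128252746877], [0.6021576652900409, 0.041556047128368606], [0.467428776899813, 0.008117393091312444], [0.4324470327381962, 0.14082240093081133]] [0.5171 0.092  0.008 ] [np.float64(0.1386628939302118), np.float64(0.14056551959621794), np.float64(0.13881648659534795), np.float64(0.1372382655467136)]
handle [ 0.4729 -0.1127  0.014 ] [[0.5296933533439686, -0.10032255893081085], [0.5312826715071396, -0.11951260268326397], [0.41615493910653595, -0.12489451215747663], [0.41454702992367887, -0.10608815550948741]] [np.float64(0.11529058027921454), np.float64(0.019255744894572376), np.float64(0.11525345859146104), np.float64(0.01887496814067998)] [413 201  12  52 415]
tip [[ 0.5986 -0.1089  0.02  ]] neck [[ 0.528  -0.1125  0.014 ]]
[ 98  30 172] [ 93  22 103] [ 42  15 172]
[ 213  181   40   40 1124] [232.8141 200.5979]
233.14576721191406 200.94200134277344 20.37663459777832
lid [[0.5219 0.2951 0.064 ]
 [0.5219 0.2505 0.064 ]]
rail [[ 0.9566 -0.2473  0.1   ]
 [ 0.956  -0.2844  0.1   ]
 [ 0.5187 -0.2235  0.1   ]
 [ 0.2344 -0.2596  0.1   ]]
[[ 0.6137 -0.2595  0.1   ]]
```

View pics/crop.png

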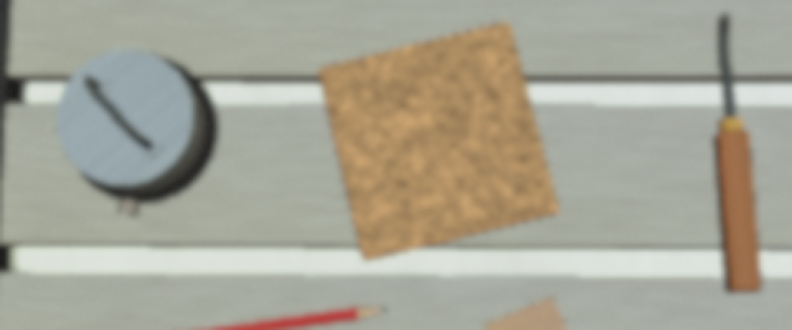

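The crop shows the loop from (88,80) to (150,150), which is (221.7,189.2) to (240.5,210.5) in full-image pixels. The mat and the handle are clear, and the sizes match what was given. Next: loop angle, rail height and lifter axis.

Run:
```python
from h import *
np.set_printoptions(precision=4,suppress=True)
im=cv2.imread('pics/top0.png'); g=cv2.cvtColor(im,cv2.COLOR_BGR2GRAY)
A=cast('top',[[221.7,189.2],[240.5,210.5]],.07); print(A, np.linalg.norm(A[0]-A[1]), np.degrees(np.arctan2(*(A[0]-A[1])[[1,0]])))
# rod pixels
m=np.zeros_like(g,bool); m[168:200,405:425]=g[168:200,405:425]<110
for row in range(168,200,3):
    x=np.flatnonzero(m[row]); 
    if len(x): print(row,x.min(),x.max(),cast('top',[[x.mean(),row]],.014)[0])
def tri(a,b):
    L=[]
    for n,uv in(('top',a),('side',b)):
        e=np.array(r.camera_info(n)['eye']); p=cast(n,[uv],0.0)[0]; d=(p-e)/np.linalg.norm(p-e); L.append((e,d))
    (e1,d1),(e2,d2)=L; s=np.linalg.lstsq(np.c_[d1,-d2],e2-e1,rcond=None)[0]
    p,q=e1+s[0]*d1,e2+s[1]*d2; return (p+q)/2,np.linalg.norm(p-q)
print('clip',tri((498,161),(402,280)))
print('knob',tri((480,10),(622,268)))
print('loop top',tri((229,199),(316,165)))
```

```text
[[0.5467 0.3198 0.07  ]
 [0.5001 0.2768 0.07  ]] 0.06347294214994141 42.641086616776725
171 413 415 [ 0.6001 -0.1078  0.014 ]
174 413 415 [ 0.593  -0.1076  0.014 ]
177 413 414 [ 0.586  -0.1063  0.014 ]
180 413 414 [ 0.579  -0.1061  0.014 ]
183 413 415 [ 0.572 -0.107  0.014]
186 414 415 [ 0.565  -0.1079  0.014 ]
189 413 416 [ 0.558  -0.1077  0.014 ]
192 415 415 [ 0.5511 -0.1087  0.014 ]
195 415 416 [ 0.5441 -0.1096  0.014 ]
198 415 416 [ 0.5372 -0.1094  0.014 ]
clip (array([ 0.6047, -0.271 ,  0.0845]), np.float64(0.0003655520922447019))
knob (array([ 0.9709, -0.2613,  0.0688]), np.float64(0.010074861053842433))
loop top (array([0.5221, 0.2932, 0.1073]), np.float64(0.006142100723883453))
```

```bash
cat >> h.py <<'E'
def plan(pos,yaw):
    "total shift (scaled) in present tool axes, and scaled turn, to the pose pos / tool down at yaw"
    s=r.get_state(); Rc=rot(s['eef_rot']); Rt=rot([180,0,yaw])
    d=Rc.inv().apply(np.array(pos)-s['tcp_pos'])
    w=(Rc.inv()*Rt).as_rotvec(degrees=True)
    print('t',round(s['time_s'],2),'tcp',np.round(s['tcp_pos'],4),'rpy',np.round(s['eef_rot'],2),'w',round(s['gripper_width'],4),'j',np.round(s['joints'],0))
    print('shift',np.round(d/.5,4),'turn',np.round(w/60,4),'F',np.round(s['contact_force'],1),'grip',round(float(s['gripper_force']),1))
E
python3 -c "
from h import *
plan([.469,-.113,.16],-177.4)"
```

```text
t 0.1 tcp [ 0.2324 -0.6333  0.2337] rpy [ 1.7992e+02 -1.0000e-02 -1.5985e+02] w 0.0877 j [-53.  21.   1.  -0. -70. -17.]
shift [-0.8027  0.8136  0.1486] turn [ 0.0014 -0.0003  0.2925] F [ 0.2 -0.3 -0.7] grip 0.0
```

Emit:
{"fn": "carry_out", "kwargs": {"targets": [[-0.08,0.081,0,0,0,0],[-0.08,0.081,0,0,0,0],[-0.08,0.081,0,0,0,0],[-0.08,0.081,0,0,0,0],[-0.08,0.081,0,0,0,0]], "hand": 1, "squeeze": 60}}

```text
time_s: 0.72
tcp_pos: [0.3509, -0.3729, 0.2344]
eef_rot: [180.0, -0.0, -159.9]
contact_force: [2.1, -0.1, -0.3]
gripper_width: 0.0881
gripper_force: 0.0
```

Emit:
{"fn": "carry_out", "kwargs": {"targets": [[-0.08,0.081,0,0,0,0],[-0.08,0.081,0,0,0,0],[-0.08,0.081,0,0,0,0],[-0.08,0.081,0,0,0,0],[-0.08,0.081,0,0,0,0]]}}

```text
time_s: 1.35
tcp_pos: [0.4688, -0.1138, 0.2346]
eef_rot: [180.0, 0.0, -159.8]
contact_force: [0.5, -1.6, 0.1]
gripper_width: 0.0876
gripper_force: 0.0
```

Emit:
{"fn": "carry_out", "kwargs": {"targets": [[0,0,0,0,0,0.15],[0,0,0.05,0,0,0.142],[0,0,0.05,0,0,0],[0,0,0,0,0,0],[0,0,0,0,0,0]]}}

```text
time_s: 1.98
tcp_pos: [0.469, -0.1157, 0.1854]
eef_rot: [-180.0, 0.0, -177.3]
contact_force: [0.0, -0.2, -0.6]
gripper_width: 0.0873
gripper_force: 0.0
```

```bash
python3 -c "
from h import *
plan([.469,-.113,.013],-177.4)
print(r.camera_info('wrist'))
cv2.imwrite('pics/w1.png',cv2.cvtColor(r.capture('wrist'),cv2.COLOR_RGB2BGR))"
```

```text
t 1.98 tcp [ 0.469  -0.1157  0.1854] rpy [-1.7998e+02  4.0000e-02 -1.7734e+02] w 0.0873 j [ 10.   5. -27.   0. -58. -97.]
shift [-1.000e-04  5.500e-03  3.447e-01] turn [-0.0003  0.0006  0.001 ] F [ 0.  -0.2 -0.6] grip 0.0
{'K': array([[351.98702117,   0.        , 316.63807275],
       [  0.        , 351.98702117, 199.46481349],
       [  0.        ,   0.        ,   1.        ]]), 'eye': array([ 0.39032689, -0.11929674,  0.3360367 ]), 'attitude': array([ 1.63195355e+02, -9.41590153e-04,  9.26939895e+01])}
```

View pics/w1.png

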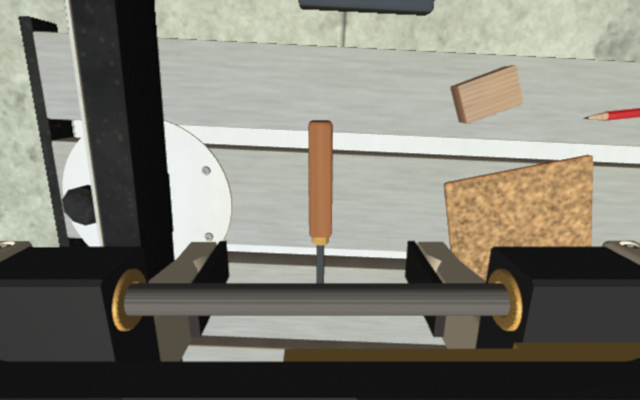

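The wrist view shows the handle running from (320,121) at its butt to about (319,238) at the ferrule.

```bash
python3 -c "
from h import *
im=cv2.imread('pics/w1.png');hsv=cv2.cvtColor(im,cv2.COLOR_BGR2HSV).astype(int)
m=(hsv[...,1]>110)&(hsv[...,0]<13); m[:,:300]=0;m[:,345:]=0;m[250:]=0;m[:100]=0
b,c,s=blob(m);print(s)
q=cv2.minAreaRect(np.argwhere(b)[:,::-1].astype(np.float32));P=cast('wrist',cv2.boxPoints(q),.018);P=P[np.argsort(P[:,0])]
print(P, P.mean(0)); d=P[2:].mean(0)-P[:2].mean(0); print(np.linalg.norm(d),np.degrees(np.arctan2(d[1],d[0])))"
```

```text
[ 309  121   24  116 1145]
[[ 0.4130287  -0.10551716  0.018     ]
 [ 0.41462904 -0.12495532  0.018     ]
 [ 0.52275774 -0.09500898  0.018     ]
 [ 0.52459852 -0.116434    0.018     ]] [ 0.4687535  -0.11047887  0.018     ]
0.11026055278879496 4.950401813955709
```

Emit:
{"fn": "carry_out", "kwargs": {"targets": [[0,0.0075,0.08,0,0,-0.014],[0,0,0.09,0,0,0],[0,0,0.09,0,0,0],[0,0,0.06,0,0,0],[0,0,0.0245,0,0,0]]}}

```text
time_s: 2.65
tcp_pos: [0.4683, -0.112, 0.0116]
eef_rot: [-180.0, -0.1, -176.5]
contact_force: [0.0, 0.0, 0.6]
gripper_width: 0.0878
gripper_force: 0.0
```

Emit:
{"fn": "carry_out", "kwargs": {"targets": [[0,0,0,0,0,0],[0,0,0,0,0,0],[0,0,0,0,0,0],[0,0,0,0,0,0],[0,0,0,0,0,0]], "hand": 0, "squeeze": 60}}

```text
time_s: 3.28
tcp_pos: [0.4686, -0.1118, 0.0127]
eef_rot: [180.0, 0.0, -176.5]
contact_force: [-1.2, 0.2, -0.5]
gripper_width: 0.0428
gripper_force: 0.0
```

Emit:
{"fn": "carry_out", "kwargs": {"targets": [[0,0,0,0,0,0],[0,0,0,0,0,0],[0,0,0,0,0,0]]}}

```text
time_s: 3.65
tcp_pos: [0.4683, -0.1119, 0.0123]
eef_rot: [-180.0, -0.0, -176.5]
contact_force: [-0.2, 0.6, 0.6]
gripper_width: 0.0216
gripper_force: 59.9
```

Emit:
{"fn": "carry_out", "kwargs": {"targets": [[0,0,-0.03,0,0,0],[0,0,-0.08,0,0,0],[0,0,-0.09,0,0,0],[0,0,-0.09,0,0,0],[0,0,-0.085,0,0,0]]}}

```text
time_s: 4.28
tcp_pos: [0.4679, -0.1119, 0.2013]
eef_rot: [180.0, -0.0, -176.5]
contact_force: [1.9, 1.3, -1.1]
gripper_width: 0.0213
gripper_force: 59.9
```

Emit:
{"fn": "carry_out", "kwargs": {"targets": [[0,0,0,0,0,-0.13],[0,0,0,0,0,-0.16],[0,0,0,0,0,-0.16],[0,0,0,0,0,-0.16],[0,0,0,0,0,-0.16]]}}

```text
time_s: 4.9
tcp_pos: [0.4679, -0.1118, 0.1994]
eef_rot: [180.0, -0.0, -130.0]
contact_force: [0.7, -0.5, -2.1]
gripper_width: 0.0217
gripper_force: 59.9
```

Emit:
{"fn": "carry_out", "kwargs": {"targets": [[0,0,0,0,0,-0.16],[0,0,0,0,0,-0.16],[0,0,0,0,0,-0.16],[0,0,0,0,0,-0.16],[0,0,0,0,0,-0.16]]}}

```text
time_s: 5.52
tcp_pos: [0.4679, -0.1118, 0.1994]
eef_rot: [180.0, 0.0, -82.0]
contact_force: [0.9, 0.4, -0.4]
gripper_width: 0.0213
gripper_force: 59.9
```

Emit:
{"fn": "carry_out", "kwargs": {"targets": [[0,0,0,0,0,-0.16],[0,0,0,0,0,-0.16],[0,0,0,0,0,-0.16],[0,0,0,0,0,-0.1],[0,0,0,0,0,0]]}}

```text
time_s: 6.15
tcp_pos: [0.468, -0.1119, 0.1995]
eef_rot: [180.0, 0.0, -47.6]
contact_force: [0.2, -0.1, -1.8]
gripper_width: 0.0215
gripper_force: 59.9
```

```bash
python3 -c "
from h import *
d=np.array([np.cos(np.radians(132.6)),np.sin(np.radians(132.6))])
plan([*(np.array([.522,.2945])-.185*d),.2],-47.4)"
```

```text
t 6.15 tcp [ 0.468  -0.1119  0.1995] rpy [ 1.7997e+02  3.0000e-02 -4.7570e+01] w 0.0215 j [ 10.   4. -26.  -0. -60.  32.]
shift [-0.1571 -0.6291 -0.0012] turn [ 0.0004  0.0005 -0.0029] F [ 0.2 -0.1 -1.8] grip 59.9
```

Emit:
{"fn": "carry_out", "kwargs": {"targets": [[-0.02,-0.08,0,0,0,0],[-0.0225,-0.09,0,0,0,0],[-0.0225,-0.09,0,0,0,0],[-0.0225,-0.09,0,0,0,0],[-0.0225,-0.09,0,0,0,0]]}}

```text
time_s: 6.78
tcp_pos: [0.594, 0.0786, 0.1996]
eef_rot: [180.0, 0.0, -47.7]
contact_force: [-0.8, -0.6, -0.5]
gripper_width: 0.0217
gripper_force: 59.9
```

Emit:
{"fn": "carry_out", "kwargs": {"targets": [[-0.0225,-0.09,0,0,0,0],[-0.0225,-0.09,0,0,0,0],[0,-0.009,0,0,0,0],[0,0,0,0,0,0]]}}

```text
time_s: 7.28
tcp_pos: [0.6476, 0.1577, 0.1989]
eef_rot: [179.9, 0.0, -47.6]
contact_force: [-0.4, -0.8, -2.2]
gripper_width: 0.021
gripper_force: 59.9
```

```bash
python3 -c "
from h import *
plan([.6472,.1583,.083],-47.4)
for n in('top','side','wrist'):
    im=cv2.cvtColor(r.capture(n),cv2.COLOR_RGB2BGR); cv2.imwrite(f'pics/{n}2.png',im)
t=cv2.imread('pics/top2.png')[150:260,180:320];s=cv2.imread('pics/side2.png')[120:230,250:390]
cv2.imwrite('pics/pair2.png',np.hstack([cv2.resize(a,(399,314),interpolation=cv2.INTER_CUBIC) for a in(t,s)]))"
```

```text
t 7.28 tcp [0.6476 0.1577 0.1989] rpy [ 1.7991e+02  3.0000e-02 -4.7600e+01] w 0.021 j [ 30.  21.  -3.  -0. -66.  12.]
shift [-0.0013 -0.0005  0.2318] turn [ 0.0015  0.0005 -0.0033] F [-0.4 -0.8 -2.2] grip 59.9
```

View pics/pair2.png

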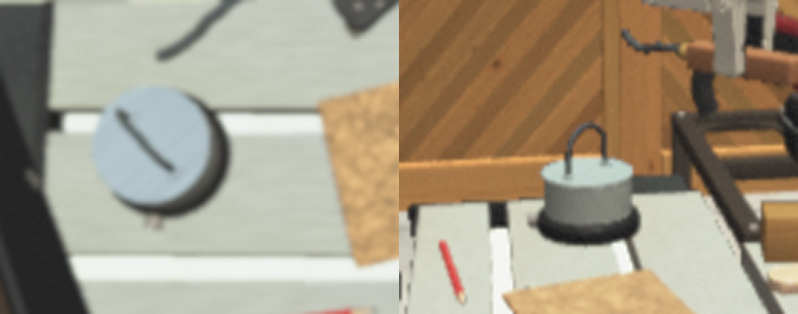

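View pics/wrist2.png

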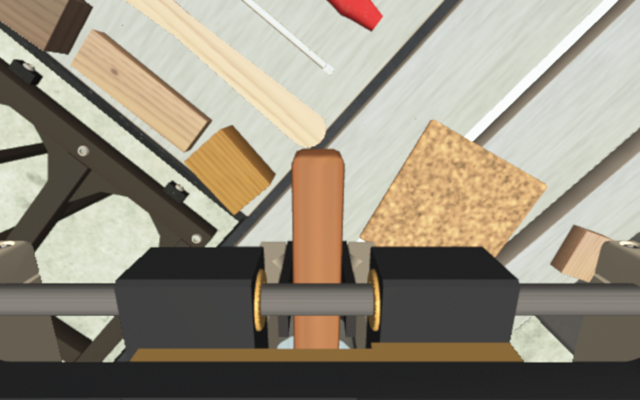

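The side view has the hook tip at crop (625,33), which is (329,132) in full-image pixels, and the loop crown at (588,125). The gripper's body will come near the dark frame and the wood blocks, so I check those heights and the hook tip.

```bash
cat >> h.py <<'E'
def tri(a,b,n1='top',n2='side'):
    L=[]
    for n,uv in((n1,a),(n2,b)):
        e=np.array(r.camera_info(n)['eye']); p=cast(n,[uv],0.0)[0]; d=(p-e)/np.linalg.norm(p-e); L.append((e,d))
    (e1,d1),(e2,d2)=L; s=np.linalg.lstsq(np.c_[d1,-d2],e2-e1,rcond=None)[0]
    p,q=e1+s[0]*d1,e2+s[1]*d2; return np.round((p+q)/2,4),round(float(np.linalg.norm(p-q)),4)
def proj(n,P):
    c=r.camera_info(n); q=rot(c['attitude']).inv().apply(np.atleast_2d(P)-c['eye'])@c['K'].T
    return np.round(q[:,:2]/q[:,2:],1)
def side(x,y): return (250+(x-399)*140/399,120+y*110/314)
def top(x,y): return (180+x*140/399,150+y*110/314)
E
python3 -c "
from h import *
print('frame near corner',tri((248,138),side(755,235)))
print('block',cast('top',[[292,110],[290,138],[270,135]],.04))
print('tip meas',tri(top(160,55),side(626,33)))
d=np.array([np.cos(np.radians(132.4)),np.sin(np.radians(132.4))]);p=np.array([.6476,.1577])+.136*d
print('tip exp',p,.1989-.0125+.025)
print('feet',tri(top(122,112),side(570,170)),tri(top(172,170),side(605,163)))
print('crown',tri(top(143,142),side(588,126)))
L=np.array([.522,.2945,.055])
for a in(38,42.6,47):
    y=np.array([np.cos(np.radians(a)),np.sin(np.radians(a)),0]); Q=np.array([L+y*.027+[0,0,.012],L-y*.027+[0,0,.012],L+[0,0,.058]])
    print(a,[ (proj('top',Q)-[180,150])*399/140],[(proj('side',Q)-[250,120])*399/140+[399,0]])
"
```

```text
frame near corner (array([ 0.6905,  0.2835, -0.01  ]), 0.0047)
block [[0.73867594 0.17277871 0.04      ]
 [0.67151817 0.17616693 0.04      ]
 [0.67884543 0.22226904 0.04      ]]
tip meas (array([0.559 , 0.2563, 0.2071]), 0.0015)
tip exp [0.55589488 0.25812993] 0.21139999999999998
feet (array([0.5284, 0.3189, 0.0613]), 0.0393) (array([0.5209, 0.2754, 0.0753]), 0.0388)
crown (array([0.5214, 0.2898, 0.1105]), 0.0089)
38 [array([[130.815, 116.85 ],
       [171.855, 172.14 ],
       [135.945, 134.235]])] [array([[604.485, 161.595],
       [564.3  , 174.135],
       [583.68 , 122.835]])]
42.6 [array([[128.82 , 118.845],
       [174.135, 170.145],
       [135.945, 134.235]])] [array([[602.775, 161.31 ],
       [566.01 , 174.42 ],
       [583.68 , 122.835]])]
47 [array([[126.825, 120.555],
       [176.13 , 168.435],
       [135.945, 134.235]])] [array([[601.35 , 160.74 ],
       [567.72 , 174.99 ],
       [583.68 , 122.835]])]
```

Emit:
{"fn": "carry_out", "kwargs": {"targets": [[0,0,0.06,0,0,0],[0,0,0.08,0,0,0],[0,0,0.06,0,0,0],[0,0,0.03,0,0,0],[0,0,0,0,0,0]]}}

```text
time_s: 8.05
tcp_pos: [0.6476, 0.157, 0.0845]
eef_rot: [179.9, 0.0, -47.6]
contact_force: [-0.7, 0.1, -1.2]
gripper_width: 0.0218
gripper_force: 59.9
```

Emit:
{"fn": "carry_out", "kwargs": {"targets": [[-0.03,0,0,0,0,0],[-0.02,0,0,0,0,0],[0,0,0,0,0,0],[0,0,0,0,0,0]]}}

```text
time_s: 8.55
tcp_pos: [0.6312, 0.1765, 0.0854]
eef_rot: [-180.0, -0.0, -47.5]
contact_force: [-0.4, 0.0, -1.0]
gripper_width: 0.0216
gripper_force: 59.9
```

```bash
python3 -c "
from h import *
d=np.array([np.cos(np.radians(132.4)),np.sin(np.radians(132.4))])
plan([*(np.array([.522,.2945])-.11*d),.083],-47.6)
for n in('top','side'):
    im=cv2.cvtColor(r.capture(n),cv2.COLOR_RGB2BGR); cv2.imwrite(f'pics/{n}3.png',im)
t=cv2.imread('pics/top3.png')[160:230,200:290];s=cv2.imread('pics/side3.png')[140:210,285:375]
cv2.imwrite('pics/pair3.png',np.hstack([cv2.resize(a,(399,310),interpolation=cv2.INTER_CUBIC) for a in(t,s)]))"
```

```text
t 8.55 tcp [0.6312 0.1765 0.0854] rpy [-1.7995e+02 -1.0000e-02 -4.7490e+01] w 0.0216 j [ 33.  26. -12.   0. -52.  10.]
shift [-0.1016  0.0019  0.0047] turn [-0.0008 -0.0002  0.0019] F [-0.4  0.  -1. ] grip 59.9
```

View pics/pair3.png

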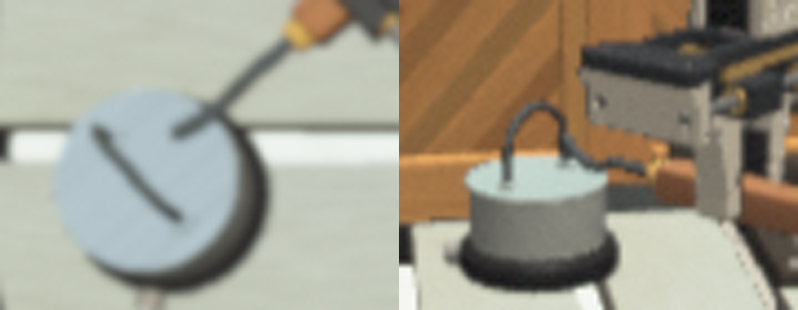

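Hook tip at crop (175,133) in the top view, on line with the loop's middle at about (134,169). It is about 26 mm short against 25 expected. I advance to put the dip under the crown.

Emit:
{"fn": "carry_out", "kwargs": {"targets": [[-0.03,0.002,0.003,0,0,0],[-0.03,0,0,0,0,0],[-0.03,0,0,0,0,0],[-0.0115,0,0,0,0,0],[0,0,0,0,0,0]]}}

```text
time_s: 9.28
tcp_pos: [0.5958, 0.2135, 0.0835]
eef_rot: [-180.0, -0.0, -47.5]
contact_force: [1.4, -0.7, -1.1]
gripper_width: 0.0217
gripper_force: 59.9
```

Emit:
{"fn": "carry_out", "kwargs": {"targets": [[0,0,-0.01,0,0,0],[0,0,-0.01,0,0,0],[0,0,-0.004,0,0,0],[0,0,0,0,0,0]]}}

```text
time_s: 9.78
tcp_pos: [0.5963, 0.2127, 0.0956]
eef_rot: [-180.0, -0.0, -47.5]
contact_force: [0.1, -0.4, -1.6]
gripper_width: 0.0214
gripper_force: 59.9
```

Emit:
{"fn": "carry_out", "kwargs": {"targets": [[0,0,-0.004,0,0,0],[0,0,-0.004,0,0,0],[0,0,-0.004,0,0,0],[0,0,-0.004,0,0,0],[0,0,0,0,0,0]]}}

```text
time_s: 10.4
tcp_pos: [0.5962, 0.2129, 0.1036]
eef_rot: [-180.0, -0.0, -47.5]
contact_force: [0.5, 0.2, -1.9]
gripper_width: 0.0215
gripper_force: 59.9
```

```bash
python3 -c "
from h import *
plan([.5962,.2133,.113],-47.6)
for n in('top','side'):
    im=cv2.cvtColor(r.capture(n),cv2.COLOR_RGB2BGR); cv2.imwrite(f'pics/{n}4.png',im)
t=cv2.imread('pics/top4.png')[160:230,200:290];s=cv2.imread('pics/side4.png')[140:210,285:375]
cv2.imwrite('pics/pair4.png',np.hstack([cv2.resize(a,(399,310),interpolation=cv2.INTER_CUBIC) for a in(t,s)]))"
```

```text
t 10.4 tcp [0.5962 0.2129 0.1036] rpy [-179.98   -0.    -47.52] w 0.0215 j [ 37.  23. -14.   0. -53.   5.]
shift [-0.0005 -0.0005 -0.0189] turn [-0.0004 -0.      0.0013] F [ 0.5  0.2 -1.9] grip 59.9
```

View pics/pair4.png

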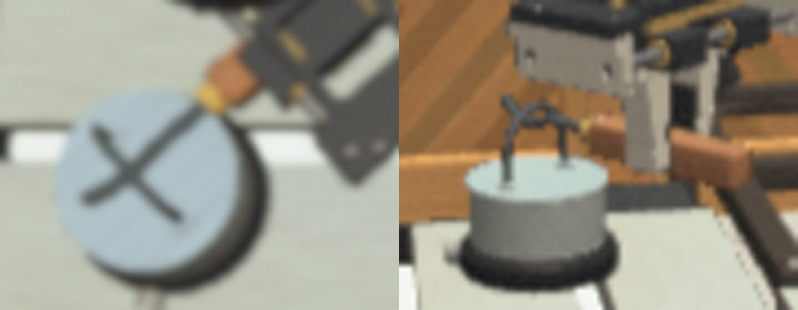

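The hook has passed through the loop with its tip at crop (88,200), and the crossing is at the loop's middle. I lift gently.

Emit:
{"fn": "carry_out", "kwargs": {"targets": [[0,0,-0.004,0,0,0],[0,0,-0.004,0,0,0],[0,0,-0.004,0,0,0],[0,0,0,0,0,0],[0,0,0,0,0,0]]}}

```text
time_s: 11.12
tcp_pos: [0.596, 0.2128, 0.1092]
eef_rot: [180.0, 0.0, -47.5]
contact_force: [-1.0, -0.4, -1.5]
gripper_width: 0.0218
gripper_force: 59.9
```

Emit:
{"fn": "carry_out", "kwargs": {"targets": [[0,0,-0.005,0,0,0],[0,0,-0.005,0,0,0],[0,0,-0.005,0,0,0],[0,0,-0.005,0,0,0],[0,0,0,0,0,0]]}}

```text
time_s: 11.75
tcp_pos: [0.5962, 0.213, 0.1196]
eef_rot: [-180.0, -0.0, -47.5]
contact_force: [-0.6, 0.5, -3.0]
gripper_width: 0.0213
gripper_force: 59.9
```

```bash
python3 -c "
from h import *
plan([.5962,.2133,.15],-47.6)
for n in('top','side'):
    im=cv2.cvtColor(r.capture(n),cv2.COLOR_RGB2BGR); cv2.imwrite(f'pics/{n}5.png',im)
t=cv2.imread('pics/top5.png')[160:230,200:290];s=cv2.imread('pics/side5.png')[130:200,285:375]
cv2.imwrite('pics/pair5.png',np.hstack([cv2.resize(a,(399,310),interpolation=cv2.INTER_CUBIC) for a in(t,s)]))"
```

```text
t 11.75 tcp [0.5962 0.213  0.1196] rpy [-1.7997e+02 -1.0000e-02 -4.7520e+01] w 0.0213 j [ 37.  22. -13.   0. -55.   5.]
shift [-0.0005 -0.0005 -0.0607] turn [-0.0005 -0.0001  0.0013] F [-0.6  0.5 -3. ] grip 59.9
```

View pics/pair5.png

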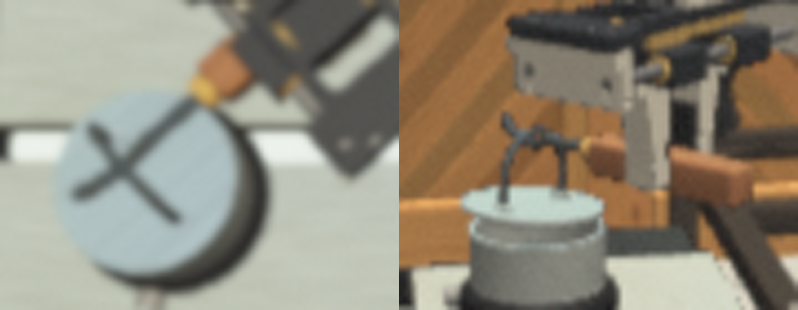

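The lid is level and lifting clear of the rim. I raise it further, then carry it slowly to the mat.

Emit:
{"fn": "carry_out", "kwargs": {"targets": [[0,0,-0.006,0,0,0],[0,0,-0.01,0,0,0],[0,0,-0.012,0,0,0],[0,0,-0.012,0,0,0],[0,0,-0.012,0,0,0]]}}

```text
time_s: 12.48
tcp_pos: [0.5961, 0.2129, 0.1459]
eef_rot: [-180.0, -0.0, -47.5]
contact_force: [0.5, -0.3, -2.8]
gripper_width: 0.0216
gripper_force: 59.9
```

Emit:
{"fn": "carry_out", "kwargs": {"targets": [[0,0,-0.01,0,0,0],[0,0,-0.005,0,0,0],[0,0,0,0,0,0],[0.002,0.002,0,0,0,0],[0.005,0.0048,0,0,0,0]]}}

```text
time_s: 13.1
tcp_pos: [0.5958, 0.2079, 0.1525]
eef_rot: [180.0, 0.0, -47.5]
contact_force: [-0.3, -0.1, -2.8]
gripper_width: 0.0216
gripper_force: 59.9
```

Emit:
{"fn": "carry_out", "kwargs": {"targets": [[0.008,0.0077,0,0,0,0],[0.01,0.0096,0,0,0,0],[0.012,0.0115,0,0,0,0],[0.012,0.0115,0,0,0,0],[0.012,0.0115,0,0,0,0]]}}

```text
time_s: 13.72
tcp_pos: [0.5951, 0.1699, 0.1529]
eef_rot: [-180.0, -0.0, -47.5]
contact_force: [-0.5, -0.2, -3.2]
gripper_width: 0.0216
gripper_force: 59.9
```

```bash
python3 -c "
from h import *
plan([.5912,.0107,.15],-47.6)
for n in('top','side'):
    im=cv2.cvtColor(r.capture(n),cv2.COLOR_RGB2BGR); cv2.imwrite(f'pics/{n}6.png',im)
t=cv2.imread('pics/top6.png')[160:230,210:300];s=cv2.imread('pics/side6.png')[120:190,285:375]
cv2.imwrite('pics/pair6.png',np.hstack([cv2.resize(a,(399,310),interpolation=cv2.INTER_CUBIC) for a in(t,s)]))"
```

```text
t 13.72 tcp [0.5951 0.1699 0.1529] rpy [-180.     -0.    -47.53] w 0.0216 j [ 34.  19. -13.   0. -58.   8.]
shift [0.2297 0.2206 0.0057] turn [-0.0001 -0.      0.0011] F [-0.5 -0.2 -3.2] grip 59.9
```

View pics/pair6.png

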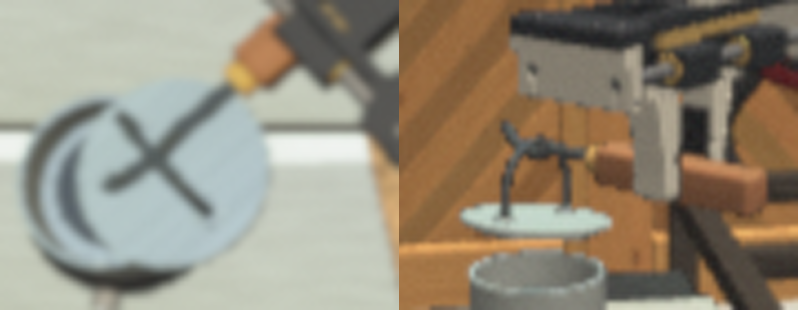

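The lid hangs level, clear above the pot, with the bearing ring visible inside. I continue to the mat.

Emit:
{"fn": "carry_out", "kwargs": {"targets": [[0.006,0.0058,0,0,0,0],[0.01,0.0096,0,0,0,0],[0.012,0.0115,0,0,0,0],[0.012,0.0115,0,0,0,0],[0.012,0.0115,0,0,0,0]]}}

```text
time_s: 14.45
tcp_pos: [0.5942, 0.1339, 0.1528]
eef_rot: [180.0, -0.0, -47.5]
contact_force: [-0.4, -0.2, -3.3]
gripper_width: 0.0211
gripper_force: 59.9
```

Emit:
{"fn": "carry_out", "kwargs": {"targets": [[0.012,0.0115,0,0,0,0],[0.012,0.0115,0,0,0,0],[0.012,0.0115,0,0,0,0],[0.012,0.0115,0,0,0,0],[0.012,0.0115,0,0,0,0]]}}

```text
time_s: 15.08
tcp_pos: [0.5933, 0.0925, 0.1528]
eef_rot: [-180.0, -0.0, -47.5]
contact_force: [-0.3, 0.0, -3.4]
gripper_width: 0.0213
gripper_force: 59.9
```

Emit:
{"fn": "carry_out", "kwargs": {"targets": [[0.012,0.0115,0,0,0,0],[0.012,0.0115,0,0,0,0],[0.012,0.0115,0,0,0,0],[0.012,0.0115,0,0,0,0],[0.012,0.0115,0,0,0,0]]}}

```text
time_s: 15.7
tcp_pos: [0.5923, 0.0509, 0.1528]
eef_rot: [-180.0, -0.0, -47.5]
contact_force: [-0.3, -0.2, -2.9]
gripper_width: 0.0218
gripper_force: 59.9
```

Emit:
{"fn": "carry_out", "kwargs": {"targets": [[0.012,0.0115,0,0,0,0],[0.012,0.0115,0,0,0,0],[0.01,0.0096,0,0,0,0],[0.007,0.0067,0,0,0,0],[0.003,0.003,0,0,0,0]]}}

```text
time_s: 16.32
tcp_pos: [0.5916, 0.0207, 0.1528]
eef_rot: [-180.0, -0.0, -47.5]
contact_force: [-0.8, -0.0, -3.1]
gripper_width: 0.0213
gripper_force: 59.9
```

Emit:
{"fn": "carry_out", "kwargs": {"targets": [[0,0,0,0,0,0],[0,0,0,0,0,0],[0,0,0,0,0,0],[0,0,0,0,0,0]]}}

```text
time_s: 16.82
tcp_pos: [0.5916, 0.0211, 0.1528]
eef_rot: [-180.0, 0.0, -47.5]
contact_force: [-0.7, 0.1, -2.4]
gripper_width: 0.0218
gripper_force: 59.9
```

```bash
python3 -c "
from h import *
plan([.5912,.0107,.07],-47.6)
im=cv2.cvtColor(r.capture('top'),cv2.COLOR_RGB2BGR); cv2.imwrite('pics/top7.png',im)
s=cv2.cvtColor(r.capture('side'),cv2.COLOR_RGB2BGR); cv2.imwrite('pics/side7.png',s)
hsv=cv2.cvtColor(im,cv2.COLOR_BGR2HSV).astype(int)
m=(hsv[...,0]>90)&(hsv[...,0]<115)&(hsv[...,1]>20)&(hsv[...,2]>110);m[:150]=0;m[250:]=0;m[:,:280]=0;m[:,:]&=np.arange(640)<385
b,c,st=blob(m);print(st)
cnt=max(cv2.findContours(b.astype(np.uint8),0,1)[0],key=cv2.contourArea)
(x,y),rad=cv2.minEnclosingCircle(cnt);print(cast('top',[[x,y],[x+rad,y]],.11))"
```

```text
t 16.82 tcp [0.5916 0.0211 0.1528] rpy [-180.      0.    -47.51] w 0.0218 j [ 21.  17. -16.  -0. -57.  22.]
shift [0.0148 0.0147 0.1657] turn [-0.0001  0.      0.0015] F [-0.7  0.1 -2.4] grip 59.9
[ 300  180   42   41 1189]
[[0.51609291 0.10294311 0.11      ]
 [0.51614944 0.06041639 0.11      ]]
```

Emit:
{"fn": "carry_out", "kwargs": {"targets": [[0.004,0.004,0,0,0,0],[0.007,0.007,0,0,0,0],[0.004,0.004,0.003,0,0,0],[0,0,0.008,0,0,0],[0,0,0.014,0,0,0]]}}

```text
time_s: 17.55
tcp_pos: [0.5912, 0.0104, 0.1401]
eef_rot: [-180.0, -0.0, -47.5]
contact_force: [-0.7, 0.5, -3.1]
gripper_width: 0.0217
gripper_force: 59.9
```

Emit:
{"fn": "carry_out", "kwargs": {"targets": [[0,0,0.016,0,0,0],[0,0,0.016,0,0,0],[0,0,0.016,0,0,0],[0,0,0.016,0,0,0],[0,0,0.016,0,0,0]]}}

```text
time_s: 18.18
tcp_pos: [0.5911, 0.0104, 0.0998]
eef_rot: [180.0, -0.0, -47.5]
contact_force: [-0.0, 0.3, -2.6]
gripper_width: 0.0215
gripper_force: 59.9
```

Emit:
{"fn": "carry_out", "kwargs": {"targets": [[0,0,0.016,0,0,0],[0,0,0.012,0,0,0],[0,0,0.007,0,0,0],[0,0,0.004,0,0,0],[0,0,0,0,0,0]]}}

```text
time_s: 18.8
tcp_pos: [0.5912, 0.0104, 0.0808]
eef_rot: [-180.0, -0.0, -47.5]
contact_force: [1.0, 0.0, -2.7]
gripper_width: 0.0213
gripper_force: 59.9
```

```bash
python3 -c "
from h import *
plan([.5912,.0107,.0595],-47.6)
s=cv2.cvtColor(r.capture('side'),cv2.COLOR_RGB2BGR); cv2.imwrite('pics/side8.png',s)
t=cv2.cvtColor(r.capture('top'),cv2.COLOR_RGB2BGR); cv2.imwrite('pics/top8.png',t)
t=t[160:250,280:396];s=s[170:260,275:391]
cv2.imwrite('pics/pair8.png',np.hstack([cv2.resize(a,(399,310),interpolation=cv2.INTER_CUBIC) for a in(t,s)]))"
```

```text
t 18.8 tcp [0.5912 0.0104 0.0808] rpy [-180.     -0.    -47.52] w 0.0213 j [ 20.  21. -21.   0. -48.  23.]
shift [-0.0005 -0.0005  0.0427] turn [-0.0001 -0.0001  0.0014] F [ 1.   0.  -2.7] grip 59.9
```

View pics/pair8.png

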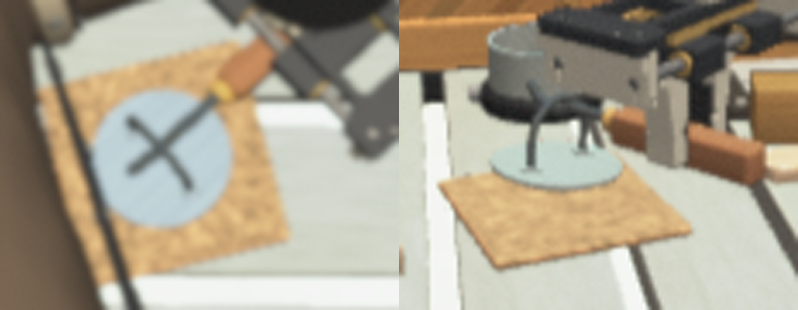

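The lid hangs level above the mat's centre, within the cork on all sides. I now notice that was the 11th picture I viewed, one over the limit of 10, so from here I use only numbers. Lowering gently.

Emit:
{"fn": "carry_out", "kwargs": {"targets": [[0,0,0.006,0,0,0],[0,0,0.006,0,0,0],[0,0,0.006,0,0,0],[0,0,0.006,0,0,0],[0,0,0.004,0,0,0]]}}

```text
time_s: 19.52
tcp_pos: [0.591, 0.0103, 0.0665]
eef_rot: [180.0, 0.0, -47.5]
contact_force: [-0.8, 0.5, -2.0]
gripper_width: 0.0212
gripper_force: 59.9
```

Emit:
{"fn": "carry_out", "kwargs": {"targets": [[0,0,0.003,0,0,0],[0,0,0.003,0,0,0],[0,0,0.003,0,0,0],[0,0,0.003,0,0,0],[0,0,0.003,0,0,0]]}}

```text
time_s: 20.15
tcp_pos: [0.5911, 0.0103, 0.0593]
eef_rot: [-180.0, -0.0, -47.5]
contact_force: [-0.1, 1.4, -2.3]
gripper_width: 0.0216
gripper_force: 59.9
```

Emit:
{"fn": "carry_out", "kwargs": {"targets": [[0,0,0.003,0,0,0],[0,0,0.003,0,0,0],[0,0,0.003,0,0,0],[0,0,0.003,0,0,0],[0,0,0,0,0,0]]}}

```text
time_s: 20.78
tcp_pos: [0.5911, 0.0103, 0.0532]
eef_rot: [180.0, 0.0, -47.5]
contact_force: [0.4, 0.6, -2.3]
gripper_width: 0.0216
gripper_force: 59.9
```

Emit:
{"fn": "carry_out", "kwargs": {"targets": [[0,0,0.007,0,0,0],[0,0,0.007,0,0,0],[0,0,0.007,0,0,0],[0,0,0,0,0,0],[0,0,0,0,0,0]]}}

```text
time_s: 21.4
tcp_pos: [0.5912, 0.0104, 0.0428]
eef_rot: [180.0, -0.0, -47.5]
contact_force: [0.6, 0.0, -1.1]
gripper_width: 0.0217
gripper_force: 59.9
```

Emit:
{"fn": "carry_out", "kwargs": {"targets": [[0,0,0.006,0,0,0],[0,0,0.006,0,0,0],[0,0,0,0,0,0],[0,0,0,0,0,0]]}}

```text
time_s: 21.9
tcp_pos: [0.5911, 0.0104, 0.0368]
eef_rot: [180.0, -0.0, -47.5]
contact_force: [-0.5, -0.3, -1.3]
gripper_width: 0.0215
gripper_force: 59.9
```

```bash
cat >> h.py <<'E'
def lid(z=.017,name=None):
    im=cv2.cvtColor(r.capture('top'),cv2.COLOR_RGB2BGR)
    if name: cv2.imwrite(name,im)
    hsv=cv2.cvtColor(im,cv2.COLOR_BGR2HSV).astype(int)
    m=(hsv[...,0]>90)&(hsv[...,0]<115)&(hsv[...,1]>20)&(hsv[...,2]>110);m[:150]=0;m[250:]=0;m[:,:280]=0;m[:,380:]=0
    b,c,st=blob(m)
    cnt=max(cv2.findContours(b.astype(np.uint8),0,1)[0],key=cv2.contourArea)
    e=cv2.fitEllipse(cv2.convexHull(cnt)); P=cast('top',[e[0]],z)[0]
    print('lid',np.round(P,4),'axes mm',np.round(np.array(e[1])*(.948-z)/414*1000,1))
E
python3 -c "
from h import *
plan([.5912,.0107,.036],-47.6)
lid(name='pics/top9.png')
F=[]
for i in range(6): r.capture('side'); F.append(r.get_state()['contact_force'])
print(np.mean(F,0))
im=cv2.cvtColor(r.capture('side'),cv2.COLOR_RGB2BGR); cv2.imwrite('pics/side9.png',im)
print(proj('side',[[.517,.092,.066],[.517,.092,.017],[.517+.046,.092,.017],[.517-.046,.092,.017]]))
hsv=cv2.cvtColor(im,cv2.COLOR_BGR2HSV).astype(int)
m=(hsv[...,0]>75)&(hsv[...,0]<115)&(hsv[...,1]>15)&(hsv[...,2]>110);m[:205]=0;m[260:]=0;m[:,:285]=0;m[:,360:]=0
b,c,st=blob(m);print(st,c)
"
```

```text
t 21.9 tcp [0.5911 0.0104 0.0368] rpy [180.    -0.   -47.52] w 0.0215 j [ 20.  24. -23.   0. -43.  23.]
shift [-0.0004 -0.0005  0.0016] turn [ 0.     -0.      0.0013] F [-0.5 -0.3 -1.3] grip 59.9
lid [0.5181 0.0959 0.017 ] axes mm [82.3 85.7]
[-0.26967373 -0.0979801  -1.01783658]
[[320.7 205.9]
 [321.  224.9]
 [340.1 223.8]
 [301.8 226.1]]
[315 218  21  14 158] [323.32278481 225.59493671]
```

The lifter is unloaded (−1.0 N) and the lid sits at (0.518, 0.096), flat. I withdraw the hook straight back, then up.

Emit:
{"fn": "carry_out", "kwargs": {"targets": [[0.008,0,0,0,0,0],[0.016,0,0,0,0,0],[0.016,0,0,0,0,0],[0.016,0,0,0,0,0],[0,0,0,0,0,0]]}}

```text
time_s: 22.92
tcp_pos: [0.6104, -0.0109, 0.0366]
eef_rot: [180.0, -0.0, -47.6]
contact_force: [-0.2, 0.8, -1.7]
gripper_width: 0.0217
gripper_force: 59.9
```

```bash
python3 -c "
from h import *
plan([.6316,-.0335,.036],-47.6); lid()"
```

```text
t 22.93 tcp [ 0.6104 -0.0109  0.0366] rpy [180.    -0.   -47.58] w 0.0217 j [ 17.  26. -21.   0. -44.  25.]
shift [ 0.0619 -0.0008  0.0013] turn [ 0.     -0.      0.0004] F [-0.2  0.8 -1.7] grip 59.9
lid [0.5237 0.0762 0.017 ] axes mm [42.  78.3]
```

Emit:
{"fn": "carry_out", "kwargs": {"targets": [[0.016,0,0,0,0,0],[0.02,0,0,0,0,0],[0.02,0,0,0,0,0],[0.01,0,0,0,0,0],[0,0,0,0,0,0]]}}

```text
time_s: 23.6
tcp_pos: [0.6324, -0.035, 0.0366]
eef_rot: [180.0, 0.0, -47.6]
contact_force: [0.5, 0.7, -1.3]
gripper_width: 0.0217
gripper_force: 59.9
```

```bash
python3 -c "
from h import *
plan([.469,-.113,.16],-176.5); lid(name='pics/top10.png')"
```

```text
t 23.6 tcp [ 0.6324 -0.035   0.0366] rpy [ 1.7999e+02  1.0000e-02 -4.7560e+01] w 0.0217 j [ 14.  27. -18.  -0. -45.  28.]
shift [-0.1055  0.3465 -0.2467] turn [ 2.000e-04 -1.000e-04  2.149e+00] F [ 0.5  0.7 -1.3] grip 59.9Traceback (most recent call last):
  File "<string>", line 3, in <module>
    plan([.469,-.113,.16],-176.5); lid(name='pics/top10.png')
                                   ~~~^^^^^^^^^^^^^^^^^^^^^^^
  File "h.py", line 36, in lid
    b,c,st=blob(m)
           ~~~~^^^
  File "h.py", line 12, in blob
    k=1+np.argmax(st[1:,4]); return l==k,ce[k],st[k]
        ~~~~~~~~~^^^^^^^^^^
    return _wrapfunc(a, 'argmax', axis=axis, out=out, **kwds)
    return bound(*args, **kwds)
ValueError: attempt to get argmax of an empty sequence
```

```bash
cat >> h.py <<'E'
def lidside(name=None):
    im=cv2.cvtColor(r.capture('side'),cv2.COLOR_RGB2BGR)
    if name: cv2.imwrite(name,im)
    hsv=cv2.cvtColor(im,cv2.COLOR_BGR2HSV).astype(int)
    m=(hsv[...,0]>75)&(hsv[...,0]<115)&(hsv[...,1]>15)&(hsv[...,2]>110);m[:205]=0;m[260:]=0;m[:,:285]=0;m[:,360:]=0
    b,c,st=blob(m);print('side lid',st,np.round(c,1),cast('side',[[st[0]+st[2]/2,st[1]+st[3]/2]],.015)[0])
E
python3 -c "
from h import *
lidside('pics/side10.png')"
```

```text
side lid [315 218  24  14 198] [324.9 225.4] [0.53154956 0.09405061 0.015     ]
```

Emit:
{"fn": "carry_out", "kwargs": {"targets": [[0,0,-0.03,0,0,0],[0,0,-0.07,0,0,0],[0,0,-0.08,0,0,0],[0,0,-0.067,0,0,0],[-0.015,0.05,0,0,0,0]]}}

```text
time_s: 24.32
tcp_pos: [0.6115, -0.0452, 0.1648]
eef_rot: [-179.7, -0.3, -47.4]
contact_force: [-1.0, 0.8, -2.3]
gripper_width: 0.0213
gripper_force: 59.9
```

Emit:
{"fn": "carry_out", "kwargs": {"targets": [[-0.0225,0.074,0,0,0,0],[-0.0225,0.074,0,0,0,0],[-0.0225,0.074,0,0,0,0],[-0.0225,0.074,0,0,0,0],[0,0,0,0,0,0.15]]}}

```text
time_s: 24.95
tcp_pos: [0.4669, -0.1134, 0.1618]
eef_rot: [-179.9, -0.0, -56.7]
contact_force: [0.5, -0.2, -0.7]
gripper_width: 0.0215
gripper_force: 59.9
```

Emit:
{"fn": "carry_out", "kwargs": {"targets": [[0,0,0,0,0,0.16],[0,0,0,0,0,0.16],[0,0,0,0,0,0.16],[0,0,0,0,0,0.16],[0,0,0,0,0,0.16]]}}

```text
time_s: 25.58
tcp_pos: [0.4694, -0.1125, 0.1615]
eef_rot: [-179.9, 0.0, -104.8]
contact_force: [-0.7, -0.2, -1.7]
gripper_width: 0.0213
gripper_force: 59.9
```

Emit:
{"fn": "carry_out", "kwargs": {"targets": [[0,0,0,0,0,0.16],[0,0,0,0,0,0.16],[0,0,0,0,0,0.16],[0,0,0,0,0,0.16],[0,0,0,0,0,0.16]]}}

```text
time_s: 26.2
tcp_pos: [0.4693, -0.1125, 0.1616]
eef_rot: [-180.0, 0.1, -152.8]
contact_force: [-0.2, 0.0, -1.4]
gripper_width: 0.0214
gripper_force: 59.9
```

Emit:
{"fn": "carry_out", "kwargs": {"targets": [[0,0,0,0,0,0.16],[0,0,0,0,0,0.16],[0,0,0,0,0,0.079],[0,0,0,0,0,0]]}}

```text
time_s: 26.7
tcp_pos: [0.4694, -0.1126, 0.1613]
eef_rot: [180.0, 0.1, -176.4]
contact_force: [-0.4, -0.5, -1.1]
gripper_width: 0.0214
gripper_force: 59.9
```

```bash
python3 -c "
from h import *
plan([.469,-.113,.0125],-176.5); lid(name='pics/top11.png')
s=cv2.cvtColor(r.capture('side'),cv2.COLOR_RGB2BGR); cv2.imwrite('pics/side11.png',s)
p=np.array(r.get_state()['tcp_pos'])
# hook rod darkness in side view: rod bottom vs handle - tilt check
d=np.array([np.cos(np.radians(3.5)),np.sin(np.radians(3.5)),0])
print('pred tip,neck,butt',proj('side',[p+.136*d+[0,0,.0085],p+.07*d+[0,0,.0015],p-.055*d]))
hsv=cv2.cvtColor(s,cv2.COLOR_BGR2HSV).astype(int); print(p)
"
```

```text
t 26.7 tcp [ 0.4694 -0.1126  0.1613] rpy [ 1.800e+02  8.000e-02 -1.764e+02] w 0.0214 j [ 10.   6. -29.   0. -55. -96.]
shift [ 0.0012 -0.0008  0.2977] turn [0.0001 0.0014 0.0016] F [-0.4 -0.5 -1.1] grip 59.9Traceback (most recent call last):
  File "<string>", line 3, in <module>
    plan([.469,-.113,.0125],-176.5); lid(name='pics/top11.png')
                                     ~~~^^^^^^^^^^^^^^^^^^^^^^^
  File "h.py", line 36, in lid
    b,c,st=blob(m)
           ~~~~^^^
  File "h.py", line 12, in blob
    k=1+np.argmax(st[1:,4]); return l==k,ce[k],st[k]
        ~~~~~~~~~^^^^^^^^^^
    return _wrapfunc(a, 'argmax', axis=axis, out=out, **kwds)
    return bound(*args, **kwds)
ValueError: attempt to get argmax of an empty sequence
```

Emit:
{"fn": "carry_out", "kwargs": {"targets": [[0,0,0.05,0,0,0],[0,0,0.07,0,0,0],[0,0,0.07,0,0,0],[0,0,0.05,0,0,0],[0,0,0.03,0,0,0]]}}

```text
time_s: 27.38
tcp_pos: [0.4689, -0.1127, 0.0244]
eef_rot: [-180.0, -0.1, -176.3]
contact_force: [-0.4, -0.1, -0.9]
gripper_width: 0.0213
gripper_force: 59.9
```

Emit:
{"fn": "carry_out", "kwargs": {"targets": [[0,0,0.01,0,0,0],[0,0,0.007,0,0,0],[0,0,0.005,0,0,0],[0,0,0.003,0,0,0],[0,0,0,0,0,0]]}}

```text
time_s: 28.0
tcp_pos: [0.4694, -0.1127, 0.013]
eef_rot: [180.0, 0.0, -176.5]
contact_force: [1.1, 0.1, -1.3]
gripper_width: 0.0215
gripper_force: 59.9
```

Emit:
{"fn": "carry_out", "kwargs": {"targets": [[0,0,0.001,0,0,0],[0,0,0.001,0,0,0],[0,0,0,0,0,0]]}}

```text
time_s: 28.38
tcp_pos: [0.4694, -0.1127, 0.0123]
eef_rot: [-180.0, 0.0, -176.4]
contact_force: [-2.7, -0.2, 5.7]
gripper_width: 0.0217
gripper_force: 59.9
```

Table contact (5.7 N). I release and go straight up.

Emit:
{"fn": "carry_out", "kwargs": {"targets": [[0,0,0,0,0,0],[0,0,0,0,0,0],[0,0,0,0,0,0],[0,0,0,0,0,0],[0,0,0,0,0,0]], "hand": 0.7}}

```text
time_s: 29.0
tcp_pos: [0.4693, -0.1127, 0.0118]
eef_rot: [180.0, -0.0, -176.5]
contact_force: [0.1, 0.1, 0.1]
gripper_width: 0.0602
gripper_force: 0.0
```

Emit:
{"fn": "carry_out", "kwargs": {"targets": [[0,0,-0.02,0,0,0],[0,0,-0.06,0,0,0],[0,0,-0.1,0,0,0],[0,0,-0.1,0,0,0],[0,0,-0.1,0,0,0]]}}

```text
time_s: 29.62
tcp_pos: [0.4689, -0.1128, 0.2044]
eef_rot: [180.0, 0.1, -176.5]
contact_force: [1.5, 1.4, -0.7]
gripper_width: 0.0616
gripper_force: 0.0
```

Emit:
{"fn": "carry_out", "kwargs": {"targets": [[0,-0.08,0,0,0,0],[0,-0.1,0,0,0,0],[0,-0.1,0,0,0,0],[0,-0.1,0,0,0,0],[0,-0.1,0,0,0,0]]}}

```text
time_s: 30.25
tcp_pos: [0.4839, -0.3539, 0.2027]
eef_rot: [-180.0, 0.0, -176.5]
contact_force: [0.3, -0.2, 0.9]
gripper_width: 0.0612
gripper_force: 0.0
```

```bash
python3 -c "
from h import *
plan([.469,-.3,.2],-176.5); lidside()
im=cv2.cvtColor(r.capture('top'),cv2.COLOR_RGB2BGR);cv2.imwrite('pics/topF.png',im);hsv=cv2.cvtColor(im,cv2.COLOR_BGR2HSV).astype(int)
m=hsv[...,1]>110; m[:190]=0;m[262:]=0;m[:,:400]=0;m[:,435:]=0
if m.any(): b,c,s=blob(m);print('handle',s,cast('top',[c],.014))
lid()"
```

```text
t 30.25 tcp [ 0.4839 -0.3539  0.2027] rpy [-1.7999e+02  4.0000e-02 -1.7646e+02] w 0.0612 j [-18.  15. -12.   0. -63. -69.]
shift [0.023  0.1094 0.0054] turn [-0.0002  0.0006  0.0007] F [ 0.3 -0.2  0.9] grip 0.0
side lid [312 230   1   1   1] [312. 230.] [0.49450259 0.0682717  0.015     ]
handle [412 201  13  51 421] [[ 0.47198195 -0.11293088  0.014     ]]
lid [0.5185 0.0948 0.017 ] axes mm [82.6 83.1]
```

```bash
python3 -c "
from plant import r
print(r.close_job())"
```

```text
the job is handed in; nothing more can be done
None
```

Job handed in at about 30 s: by measurement the lid is flat on the cork mat, within 3 mm of its centre, and the lifter lies flat where it started, clear of mat and lid; one slip — I viewed 11 pictures, one over the limit of 10.

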